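# Put the slicer insert away in the push-latch drawer

### The arm

A 6-joint arm with a two-finger parallel gripper is mounted at the origin on the work surface. World frame = base frame: x ahead of the robot, y to its left, z up, the work surface at z = 0. Lengths are in mm, angles in rad, forces in N, time in s.
With the tool pointing down it reaches from about 350 to 775 mm from the base axis. Payload 5.5 kg.
Tool frame: the origin (TCP) lies at the very end of the fingers, on their centre line; the grasp point (between the pads) lies r.grip_depth behind it (r.grip_depth is the distance from the TCP to the grasp point, in mm); z points along the fingers, y is the line along which they close (so a half turn about z gives the same grasp; the last joint's range is limited). The gripper opens to 85 mm and grips with 20 to 120 N. Pads are 22 mm wide; open, the fingers measure 114 mm over their backs; the gripper's body (76 mm by 85 mm) begins 54 mm behind the grasp point. The pads swing forward as they close: fully open they stand 13 mm farther back than shut.
Start: joints at [-1.265, 0.313, 0.046, 1.304, 0, 1.431], TCP at [247.93, -518.847, 231.323] pointing down, gripper open.
Joint ranges: [-2.76, 2.76], [-0.86, 1.69], [-1.03, 1.26], [-2.2, 2.34], [-1.47, 1.5], [-3.14, 3.14]. Speed limits (rad/s): [2.57, 2.57, 3.14, 3.14, 3.14, 3.14].

### API

Orientations are given as [roll, pitch, yaw] about the fixed x, y, z axes, in that order (R = Rz(yaw) Ry(pitch) Rx(roll)).
In Python, from cell import r, eyes, spotter gives the robot as it stands.
- The arm moves only by the tool arm_command, never from a script. Its argument "rows" is a list of rows, each an object with "delta_pos": the shift along the world's x, y, z in cm, a list of three; "dr": the turn, a rotation vector about the world's x, y, z in rad, a list of three; "fingers": the finger opening in cm, from 0 to 8.54. A call has 1 to 12 rows; each row is the pose to reach, as a shift and turn from the pose commanded when the call began; what a row does not reach only later rows make up. A row lasts 1/12 s, in which the tool goes at most 41.7 mm and 7.16 degrees, less where a joint would pass 70% of its speed; a pose out of reach is approached as far as the arm can. A call with a gripper value outside its range is refused whole. The fingers move at their own pace and stop on an object; the grip force is fixed at half the most. Time passes only in rows, so rows that repeat a pose let the fingers close. It gives the time, the measured TCP pose, the force, the opening and the grip force at its end, in the units of the state.
- r.read_state(): the state, without advancing time (a new reading comes with each control period).
- eyes.get_image(name): name is "scene" or "top"; returns a dict with "image" (384x512x3 uint8, red, green, blue), "camera_matrix" (3x3 intrinsics, pixels), "camera_from_world" (4x4, takes a point from world to camera coordinates). Camera axes: x right, y up, looking along -z (the intrinsics and any distortion apply to the point x, -y, -z); pixel columns grow to the right and rows downward; lengths in mm; the calibration is good to about 2 mm. A picture is of the moment at which its call begins. There is no depth.
- r.sign_off(): hands the job in; it is judged then, once.
Trained networks look in the newest picture that a camera, given by its name, has taken for a name from the list of things; names that differ only in an ending like _2 or _b are one class to them, and where a whole thing is asked for, a point or a joint stands for the part that bears it (a point fixed in the world has none). Each returns a list of dicts, best first, with "p" (0 to 1); they miss things now and then, are a little off and sometimes report something else, mostly with a low value. They report only what shows in the picture. A call takes as long as a camera call.
- spotter.look_for(name, camera): "position" ([x, y, z] in mm, in world coordinates, good to about 4 mm: the middle of the surface that is visible of it).
- spotter.outline_of(name, camera): "mask" (384x512 bool, what is visible of it).
- spotter.pinpoint(name, camera): "position" ([x, y, z] in mm, in world coordinates, good to about 4 mm: a listed point, or the origin of a listed thing).
The state is a dict: "time": time; "joint_positions": joint angles; "joint_vel": joint speeds; "joint_torque": joint torques, N m; "ee_pos": TCP position; "orientation": TCP orientation; "contact_force": force on the tool from outside, world axes, zero at the start; "torque": the same for the moment, N m; "width": finger opening in mm; "grasp_force": force on a finger pad.
Only numpy, scipy, OpenCV 4.12 (cv2) and the standard library are available. Lean on these libraries where they do the work, as an engineer would, in place of code of your own. Each camera call takes 0.05 s, during which the arm holds its last target. There are 200 camera calls.

### The job

Push the blue drawer to make it spring open, lay the slicer insert with the orange tab flat inside and let go, then push the drawer shut and make sure it has latched and stays shut. Be gentle with the drawer, and leave the other things on the counter where they are.

Things in the scene. Friction and masses are not known exactly. Their poses are not given: they have to be found in the camera images.
- unit: Pale wooden counter-top drawer unit, fixed, 200 deep (x) x 250 wide (y) x 137 mm high, spice pots on its top; origin at the centre of its underside, its -x side is the front with one drawer. A steel rail (radius 7) runs along y in front of and above the drawer, ends at y = +-135 mm, carried by two side posts at y = +-119 mm.
- rail_mid (a point): Middle of that rail: at (-148, 0, 230) mm in the unit's frame, so 30 mm in front of the shut drawer's face. An upright tool at the shut drawer's face would hit it; a tool leaning back, away from the unit, passes under it.
- drawer (a joint): Drawer opening in m along the unit's -x: 0 to 0.005 shut and latched (hidden latch depth varies), 0.135 fully open. Opening spring 3.6 N shut, 2 N open. Push-push latch: shut, push it in about 10 mm to a firm stop, let go: it springs fully open in 2 s. Open, push it to a firm stop about 7 mm past its latched place, let go: it comes back and stays. A short push changes nothing.
- drawer_face (a point): Centre of the outer face of the drawer's blue front, on the drawer: upright, normal along the unit's -x, 236 wide x 75 high (12 to 87 mm above the table), 12 mm thick, about 20 mm proud of the unit when shut; this point is 50 mm above the table. Push here till the force clearly rises at the firm stop, to about 15 N; over 45 N is rough handling.
- drawer_floor (a point): Centre of the drawer's inner floor, on the drawer, axes parallel to the unit's: the inside is 130 (x) x 190 mm (y); floor 26 mm above the table, side and back walls up to 71 mm, front up to 87 mm above the table. The space under the unit's top board is 125 mm above the table.
- slicer: Slicer insert to put away, loose, about 160 g: black plate 56 (x) x 150 (y) x 10 mm with an upright orange grip tab on its middle, 50 (x) x 12 (y) mm, from 10 to 62 mm above its underside. Origin at the centre of the underside, z up through the tab. Same either way round.
- grater: The other insert, the same shape with a green tab, which stays where it is. Origin as for the slicer.
- beaker: Clear beaker, radius 45, 120 mm high, loose; origin at the centre of its underside. Leave it.
- tin: Green tin, radius 37, 110 mm high, loose; origin at the centre of its underside. Leave it.
- bowl: Yellow bowl, radius 70, 60 mm high, loose; origin at the centre of its underside. Leave it.
- mug: White mug, radius 40, 95 mm high, loose; origin at the centre of its underside. Leave it.
- jar: Glass jar with a red lid, radius 35, 90 mm high, loose; origin at the centre of its underside. Leave it.
- spatula: Spatula with a wooden handle, 240 mm long, lying loose between the robot and the unit; origin under its middle. Leave it.

How it is judged:
By the outcome, as a careful person would: the job done as asked, in the order asked, and still so for the second after the job is handed in, with the robot touching nothing.
It also fails if it takes over 67 s, if anything falls off the work surface, if the arm or the gripper's body presses on something with over 40 N, if the wrist force passes 120 N, or if a joint passes its speed limit or range.

## Working session

There is one attempt and no reset: what is moved stays moved. The work goes in short steps, Python scripts to look and compute and a tool call to move; the robot and the scene stay as the last step left them, time stands still between calls to the robot, and variables do not carry over. Pictures are saved under pics/ and viewed, at most 10 in all, crops included, and the job is handed in when it is done.

Besides the shell and the picture viewer there is one more tool, called after "Emit:" in YAML: its name, and indented under it one key for each argument. arm_command: Moves the arm, as the interface text tells. Its arguments: {"type":"object","properties":{"rows":{"type":"array","items":{"type":"object","properties":{"delta_pos":{"type":"array","items":{"type":"number"}},"dr":{"type":"array","items":{"type":"number"}},"fingers":{"type":"number"}}}}},"required":["rows"]}

```bash
mkdir -p pics; ls; python3 - <<'E'
from cell import r, eyes, spotter
import cv2, numpy as np
s=r.read_state(); print({k:np.round(v,3).tolist() for k,v in s.items()}, r.grip_depth)
ims=[]
for c in ("scene","top"):
    d=eyes.get_image(c); cv2.imwrite(f"pics/{c}0.png",d["image"][:,:,::-1])
    for n in ("unit","rail_mid","drawer_face","drawer_floor","slicer","grater","beaker","tin","bowl","mug","jar","spatula"):
        for q in spotter.pinpoint(n,c)[:2]: print(c,n,np.round(q["position"]).tolist(),round(q["p"],2))
E
```

```text
pics
{'time': 0.0, 'joint_positions': [-1.265, 0.314, 0.045, 1.304, -0.0, 1.431], 'joint_vel': [0.001, 0.0, 0.001, -0.0, -0.002, 0.001], 'joint_torque': [0.0, -48.062, 29.854, 0.019, -0.0, -0.0], 'ee_pos': [247.766, -518.32, 230.419], 'orientation': [-3.14, -0.0, 0.446], 'contact_force': [0.214, 0.226, 0.773], 'torque': [0.022, 0.002, 0.027], 'grasp_force': 0.0, 'width': 85.606} 18.700000000000003
scene unit [533.0, -278.0, 2.0] 0.84
scene rail_mid [511.0, -123.0, 230.0] 0.71
scene slicer [466.0, 172.0, -2.0] 0.85
scene grater [531.0, 369.0, -1.0] 0.61
scene grater [510.0, -124.0, 231.0] 0.28
scene beaker [743.0, 119.0, 2.0] 0.67
scene tin [691.0, 315.0, 1.0] 0.92
scene bowl [397.0, -515.0, 2.0] 0.68
scene bowl [527.0, 371.0, -0.0] 0.47
scene mug [760.0, -153.0, 0.0] 0.76
scene jar [596.0, 438.0, -2.0] 0.58
scene spatula [248.0, -281.0, 2.0] 0.68
top unit [532.0, -282.0, 3.0] 0.68
top rail_mid [510.0, -132.0, 226.0] 0.68
top drawer_face [516.0, -155.0, 48.0] 0.61
top drawer_floor [529.0, -236.0, 27.0] 0.61
top slicer [738.0, 121.0, -1.0] 0.74
top slicer [463.0, 170.0, -3.0] 0.7
top grater [531.0, 368.0, -1.0] 0.89
top beaker [736.0, 121.0, -1.0] 0.81
top beaker [250.0, -282.0, -1.0] 0.54
top tin [697.0, 316.0, -6.0] 0.57
top tin [510.0, -131.0, 230.0] 0.17
top bowl [397.0, -515.0, 5.0] 0.55
top mug [760.0, -151.0, 3.0] 0.72
top mug [463.0, 172.0, -2.0] 0.58
top jar [595.0, 443.0, -3.0] 0.61
top spatula [251.0, -283.0, -1.0] 0.69
top spatula [528.0, -237.0, 28.0] 0.35
```

View pics/scene0.png

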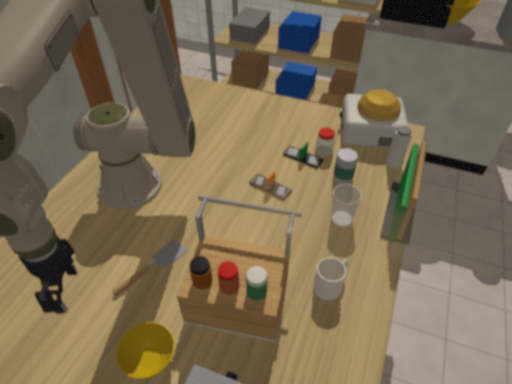

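View pics/top0.png

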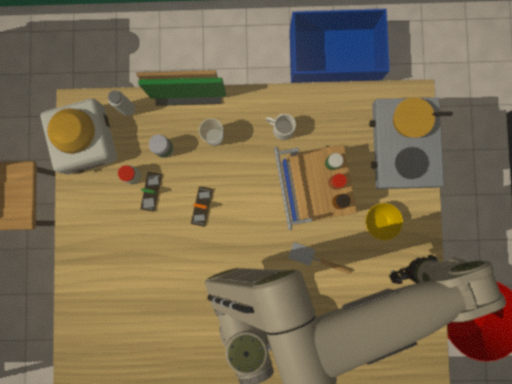

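The scene view shows the unit at about (235,290) px with its rail from (200,200) to (298,213). The slicer, with its orange tab, is at (270,185) and the grater at (303,155). In the top view the rail runs from (278,150) to (293,226) and the slicer is at (202,206). Next I'll measure the yaws.

```bash
cat > h.py <<'E'
from cell import r, eyes, spotter
import cv2, numpy as np
def ray(d,u,v,z):
    K=d["camera_matrix"]; T=np.array(d["camera_from_world"]); 
    a=np.linalg.inv(K)@np.array([u,v,1.]); a=np.array([a[0],-a[1],-a[2]])
    R=T[:3,:3]; c=-R.T@T[:3,3]; w=R.T@a; return c+w*(z-c[2])/w[2]
def proj(d,p):
    q=np.array(d["camera_from_world"])@np.append(p,1.); q=d["camera_matrix"]@np.array([q[0],-q[1],-q[2]]); return q[:2]/q[2]
def st():
    s=r.read_state(); print({k:np.round(s[k],2).tolist() for k in ("time","ee_pos","orientation","contact_force","width","grasp_force","joint_positions")})
E
python3 - <<'E'
from h import *
d=eyes.get_image("top"); im=d["image"]
print(d["camera_matrix"].round(1).tolist(), d.keys())
a=cv2.resize(im[140:235,265:365,::-1],None,fx=4,fy=4,interpolation=2)
b=cv2.resize(im[175:235,180:225,::-1],None,fx=6.3333,fy=6.3333,interpolation=2)[:380]
cv2.imwrite("pics/crop.png",np.hstack([a,b]))
for n,z in (("slicer",10),("grater",10)):
  for c in ("top","scene"):
    d=eyes.get_image(c)
    for q in spotter.outline_of(n,c)[:2]:
        m=q["mask"]; v,u=np.nonzero(m); P=np.float32([ray(d,x,y,z)[:2] for x,y in zip(u,v)])
        print(n,c,q["p"],cv2.minAreaRect(P))
for c in ("top","scene"):
    d=eyes.get_image(c)
    for n in ("unit","drawer"):
      for q in spotter.outline_of(n,c)[:1]:
        m=q["mask"]; v,u=np.nonzero(m); print(n,c,q["p"],u.min(),u.max(),v.min(),v.max())
    for n in ("rail_mid","drawer_face","drawer_floor","unit","slicer"):
        for q in spotter.pinpoint(n,c)[:1]: print(c,n,np.round(q["position"]).tolist(),round(q["p"],2))
E
```

```text
[[413.0, 0.0, 250.1], [0.0, 413.0, 194.9], [0.0, 0.0, 1.0]] dict_keys(['image', 'camera_matrix', 'camera_from_world'])
slicer top 0.59 ((467.68316650390625, 169.04046630859375), (56.04896545410156, 149.33534240722656), 76.62915802001953)
slicer scene 0.58 ((470.9909362792969, 186.14181518554688), (107.5685806274414, 152.7381591796875), 76.12907409667969)
grater top 0.74 ((525.4732666015625, -176.25173950195312), (242.86810302734375, 38.057106018066406), 7.907456874847412)
grater top 0.56 ((528.7944946289062, 369.40069580078125), (67.09832763671875, 150.8273468017578), 77.07856750488281)
grater scene 0.98 ((532.6649780273438, 383.185546875), (102.59356689453125, 145.7694091796875), 79.18511962890625)
grater scene 0.5 ((732.3543090820312, 177.96902465820312), (96.63063049316406, 200.71522521972656), 1.1698863506317139)
unit top 0.68 275 356 145 228
drawer top 0.74 283 299 159 219
top rail_mid [512.0, -131.0, 230.0] 0.96
top drawer_face [515.0, -154.0, 49.0] 0.81
top drawer_floor [529.0, -236.0, 30.0] 0.78
top unit [534.0, -279.0, 2.0] 0.77
top slicer [464.0, 172.0, -2.0] 0.79
unit scene 0.61 176 299 195 340
scene unit [532.0, -278.0, -2.0] 0.57
scene slicer [466.0, 169.0, 1.0] 0.68
```

View pics/crop.png

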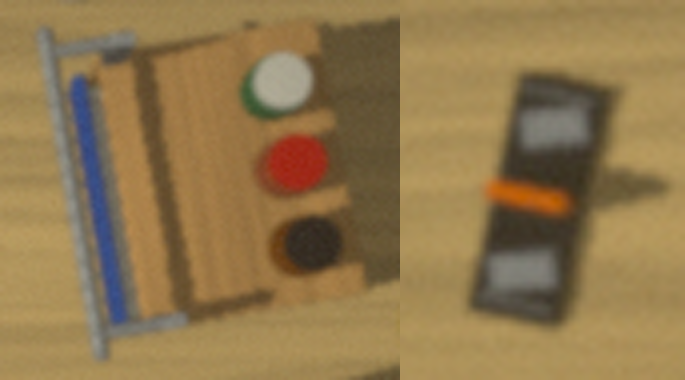

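The crop shows the rail from (45,30) to (101,358) in crop pixels, which is (276.3,147.5) to (290.3,229.5) in the image. The blue drawer front lies behind it, and the slicer plate has its orange tab across the middle.

```bash
cat >> h.py <<'E'
from scipy.spatial.transform import Rotation as Ro
def Rt(yaw,th):  # tool y along yaw (rad); tip leaning by th towards the unit's +x (= yaw-90)... z tool
    y=np.array([np.cos(yaw),np.sin(yaw),0]); xu=np.array([np.sin(yaw),-np.cos(yaw),0])
    z=np.sin(th)*xu+np.array([0,0,-np.cos(th)]); return np.array([np.cross(y,z),y,z]).T
def delta(p,R):
    s=r.read_state(); R0=Ro.from_euler("xyz",s["orientation"])
    dr=(Ro.from_matrix(R)*R0.inv()).as_rotvec()
    print("dpos cm",np.round((np.array(p)-s["ee_pos"])/10,2).tolist(),"dr",dr.round(3).tolist(), "deg",np.degrees(np.linalg.norm(dr)).round(1))
E
python3 - <<'E'
from h import *
d=eyes.get_image("top")
A,B=ray(d,276.3,147.5,230),ray(d,290.3,229.5,230)
print("rail",A,B,np.linalg.norm(A-B),(A+B)/2,np.degrees(np.arctan2(*(A-B)[1::-1])))
hsv=cv2.cvtColor(d["image"],cv2.COLOR_RGB2HSV); m=cv2.inRange(hsv,(105,100,40),(130,255,255)); m[:140]=0;m[235:]=0;m[:,:270]=0;m[:,320:]=0
v,u=np.nonzero(m);P=np.float32([ray(d,x,y,87)[:2] for x,y in zip(u,v)]);print("blue",cv2.minAreaRect(P))
d2=eyes.get_image("scene")
print("rail scene proj", proj(d2,A),proj(d2,B))
U=[]
for c in ("top","scene")*2:
    eyes.get_image(c)
    for n in ("unit","rail_mid","drawer_face","slicer"):
        for q in spotter.pinpoint(n,c)[:1]: print(c,n,np.round(q["position"]).tolist(),round(q["p"],2))
E
```

```text
rail [ 646.58030205 -113.20188107  230.        ] [ 372.01248011 -152.56213897  230.        ] 277.3746901712344 [ 509.29639108 -132.88201002  230.        ] 8.15797072658533
blue ((516.069580078125, -162.87867736816406), (220.7811737060547, 11.51474666595459), 8.408638954162598)
rail scene proj [298.89841949 214.53564603] [197.30691324 197.03696836]
top unit [536.0, -276.0, -2.0] 0.64
top rail_mid [508.0, -131.0, 227.0] 0.95
top drawer_face [517.0, -155.0, 47.0] 0.8
top slicer [467.0, 174.0, -0.0] 0.59
scene unit [534.0, -276.0, -3.0] 0.75
scene rail_mid [510.0, -123.0, 232.0] 0.94
scene drawer_face [395.0, -514.0, -2.0] 0.47
scene slicer [466.0, 171.0, 2.0] 0.87
top unit [536.0, -279.0, -0.0] 0.88
top rail_mid [510.0, -131.0, 227.0] 0.77
top drawer_face [516.0, -156.0, 49.0] 0.77
top slicer [464.0, 171.0, -2.0] 0.89
scene unit [532.0, -275.0, -1.0] 0.93
scene rail_mid [512.0, -128.0, 232.0] 0.88
scene slicer [465.0, 166.0, -0.0] 0.93
```

```bash
python3 - <<'E'
from h import *
y=np.radians(8.2)
delta([495,0,330],Rt(y,np.radians(50)))
delta([495,0,330],Rt(y,0))
E
```

```text
dpos cm [24.71, 51.89, 9.86] dr [-0.821, 0.439, 1.182] deg 86.2
dpos cm [24.71, 51.89, 9.86] dr [0.0, 0.0, 1.268] deg 72.7
```

Emit:
arm_command:
  rows:
    - {"delta_pos":[0,0,4],"dr":[0,0,0],"fingers":0}
    - {"delta_pos":[0,0,8],"dr":[0,0,0],"fingers":0}
    - {"delta_pos":[0,0,12],"dr":[0,0,0.1],"fingers":0}
    - {"delta_pos":[1.8,3.7,12],"dr":[0,0,0.2],"fingers":0}
    - {"delta_pos":[3.5,7.4,12],"dr":[0,0,0.3],"fingers":0}
    - {"delta_pos":[5.3,11.1,12],"dr":[0,0,0.42],"fingers":0}
    - {"delta_pos":[7,14.8,12],"dr":[0,0,0.54],"fingers":0}
    - {"delta_pos":[8.8,18.5,12],"dr":[0,0,0.66],"fingers":0}
    - {"delta_pos":[10.6,22.2,12],"dr":[0,0,0.78],"fingers":0}
    - {"delta_pos":[12.3,26,12],"dr":[0,0,0.9],"fingers":0}
    - {"delta_pos":[14.1,29.7,12],"dr":[0,0,1.02],"fingers":0}
    - {"delta_pos":[15.9,33.4,12],"dr":[0,0,1.14],"fingers":0}

```text
time: 4.65
ee_pos: [407.3, -182.9, 351.7]
orientation: [3.141, 0.001, 1.591]
contact_force: [1.5, -0.2, -0.3]
width: 0.3
grasp_force: 0.0
```

```bash
python3 - <<'E'
from h import *
st(); y=np.radians(8.2)
delta([495,0,330],Rt(y,np.radians(50)))
E
```

```text
{'time': 4.65, 'ee_pos': [407.27, -182.94, 351.66], 'orientation': [3.14, 0.0, 1.59], 'contact_force': [1.47, -0.17, -0.33], 'width': 0.28, 'grasp_force': 0.0, 'joint_positions': [-0.6, 0.05, 0.02, 1.54, 0.0, 0.95]}
dpos cm [8.77, 18.29, -2.17] dr [-0.87, -0.07, 0.114] deg 50.4
```

Emit:
arm_command:
  rows:
    - {"delta_pos":[1.7,3.6,0],"dr":[0,0,0.1],"fingers":0}
    - {"delta_pos":[3.5,7.3,0],"dr":[-0.12,-0.01,0.11],"fingers":0}
    - {"delta_pos":[5.2,11,0],"dr":[-0.24,-0.02,0.11],"fingers":0}
    - {"delta_pos":[7,14.6,0],"dr":[-0.36,-0.03,0.11],"fingers":0}
    - {"delta_pos":[8.8,18.3,0],"dr":[-0.48,-0.04,0.11],"fingers":0}
    - {"delta_pos":[8.8,18.3,-3],"dr":[-0.6,-0.05,0.11],"fingers":0}
    - {"delta_pos":[8.8,18.3,-7],"dr":[-0.72,-0.06,0.114],"fingers":0}
    - {"delta_pos":[8.8,18.3,-11],"dr":[-0.84,-0.07,0.114],"fingers":0}
    - {"delta_pos":[8.8,18.3,-15],"dr":[-0.87,-0.07,0.114],"fingers":0}
    - {"delta_pos":[8.8,18.3,-18],"dr":[-0.87,-0.07,0.114],"fingers":0}
    - {"delta_pos":[8.8,18.3,-18],"dr":[-0.87,-0.07,0.114],"fingers":0}

```text
time: 5.57
ee_pos: [491.0, -1.6, 164.6]
orientation: [-3.128, 0.873, 1.722]
contact_force: [-0.7, -0.8, -0.5]
width: -0.0
grasp_force: 0.0
```

```bash
python3 - <<'E'
from h import *
st(); y=np.radians(8.2); n=np.array([-.1426,.9898,0]); F=np.array([516.7,-161.2,52])
for a in (60,20,0): delta(F+a*n,Rt(y,np.radians(50)))
E
```

```text
{'time': 5.57, 'ee_pos': [491.05, -1.65, 164.64], 'orientation': [-3.13, 0.87, 1.72], 'contact_force': [-0.66, -0.85, -0.48], 'width': -0.0, 'grasp_force': 0.0, 'joint_positions': [0.3, 0.37, -0.34, 1.07, -0.86, 1.82]}
dpos cm [1.71, -10.02, -11.26] dr [0.001, -0.009, 0.003] deg 0.5
dpos cm [2.28, -13.98, -11.26] dr [0.001, -0.009, 0.003] deg 0.5
dpos cm [2.57, -15.96, -11.26] dr [0.001, -0.009, 0.003] deg 0.5
```

Emit:
arm_command:
  rows:
    - {"delta_pos":[0.4,-1.5,-3.8],"dr":[0,-0.009,0],"fingers":0}
    - {"delta_pos":[0.8,-3,-7.6],"dr":[0,-0.009,0],"fingers":0}
    - {"delta_pos":[1.2,-5,-11.2],"dr":[0,-0.009,0],"fingers":0}
    - {"delta_pos":[1.5,-8,-11.2],"dr":[0,-0.009,0],"fingers":0}
    - {"delta_pos":[1.9,-11,-11.2],"dr":[0,-0.009,0],"fingers":0}
    - {"delta_pos":[2.2,-13,-11.2],"dr":[0,-0.009,0],"fingers":0}
    - {"delta_pos":[2.3,-14.4,-11.2],"dr":[0,-0.009,0],"fingers":0}
    - {"delta_pos":[2.4,-14.8,-11.2],"dr":[0,-0.009,0],"fingers":0}
    - {"delta_pos":[2.4,-15.1,-11.2],"dr":[0,-0.009,0],"fingers":0}
    - {"delta_pos":[2.5,-15.4,-11.2],"dr":[0,-0.009,0],"fingers":0}
    - {"delta_pos":[2.5,-15.7,-11.2],"dr":[0,-0.009,0],"fingers":0}

```text
time: 6.48
ee_pos: [521.2, -158.2, 60.5]
orientation: [3.119, 0.873, 1.693]
contact_force: [0.4, 5.5, 2.6]
width: -0.1
grasp_force: 2.3
```

Emit:
arm_command:
  rows:
    - {"delta_pos":[0.02,-0.15,0],"dr":[0,0,0],"fingers":0}
    - {"delta_pos":[0.04,-0.3,0],"dr":[0,0,0],"fingers":0}
    - {"delta_pos":[0.06,-0.45,0],"dr":[0,0,0],"fingers":0}
    - {"delta_pos":[0.09,-0.6,0],"dr":[0,0,0],"fingers":0}

```text
time: 6.82
ee_pos: [521.8, -163.9, 59.7]
orientation: [3.12, 0.873, 1.695]
contact_force: [1.0, 5.5, 4.5]
width: 0.0
grasp_force: 2.7
```

```bash
python3 - <<'E'
from h import *
st()
E
```

```text
{'time': 6.82, 'ee_pos': [521.8, -163.93, 59.71], 'orientation': [3.12, 0.87, 1.69], 'contact_force': [1.04, 5.48, 4.51], 'width': 0.03, 'grasp_force': 2.68, 'joint_positions': [-0.03, 0.39, -0.64, 0.32, -0.85, 1.3]}
```

Emit:
arm_command:
  rows:
    - {"delta_pos":[0.02,-0.15,0],"dr":[0,0,0],"fingers":0}
    - {"delta_pos":[0.04,-0.3,0],"dr":[0,0,0],"fingers":0}
    - {"delta_pos":[0.06,-0.4,0],"dr":[0,0,0],"fingers":0}

```text
time: 7.07
ee_pos: [522.2, -166.0, 59.5]
orientation: [3.122, 0.871, 1.699]
contact_force: [-6.5, 28.2, 15.2]
width: 0.2
grasp_force: 14.9
```

Emit:
arm_command:
  rows:
    - {"delta_pos":[-0.3,2,0],"dr":[0,0,0],"fingers":0}
    - {"delta_pos":[-0.8,6,0],"dr":[0,0,0],"fingers":0}
    - {"delta_pos":[-1.4,10,0],"dr":[0,0,0],"fingers":0}
    - {"delta_pos":[-2,14,0.5],"dr":[0,0,0],"fingers":0}
    - {"delta_pos":[-2.5,17.5,2],"dr":[0,0,0],"fingers":0}
    - {"delta_pos":[-3,19,5],"dr":[0.1,0,0],"fingers":0}
    - {"delta_pos":[-3,20,9],"dr":[0.2,0,0],"fingers":4}
    - {"delta_pos":[-3,21,13],"dr":[0.3,0,0],"fingers":4}
    - {"delta_pos":[-3,22,15],"dr":[0.4,0,0],"fingers":4}

```text
time: 7.82
ee_pos: [492.9, 53.2, 213.6]
orientation: [3.063, 0.472, 1.661]
contact_force: [0.9, -0.8, 0.4]
width: 35.8
grasp_force: 0.0
```

```bash
python3 - <<'E'
from h import *
st()
for c in ("top","scene"):
    d=eyes.get_image(c)
    for n in ("drawer_face","drawer_floor"):
        for q in spotter.pinpoint(n,c)[:1]: print(c,n,np.round(q["position"]).tolist(),round(q["p"],2))
delta([465.5,170.5,200],Rt(np.radians(-13.4),np.radians(20)))
delta([465.5,170.5,200],Rt(np.radians(-13.4),np.radians(25)))
E
```

```text
{'time': 7.82, 'ee_pos': [492.88, 53.22, 213.6], 'orientation': [3.06, 0.47, 1.66], 'contact_force': [0.94, -0.78, 0.37], 'width': 35.78, 'grasp_force': 0.0, 'joint_positions': [0.22, 0.17, -0.26, 1.11, -0.48, 1.68]}
top drawer_face [504.0, -66.0, 47.0] 0.73
top drawer_floor [513.0, -146.0, 30.0] 0.91
scene drawer_face [502.0, -49.0, 48.0] 0.72
scene drawer_floor [511.0, -127.0, 27.0] 0.72
dpos cm [-2.47, 11.96, -0.76] dr [0.133, 0.054, -0.352] deg 21.8
dpos cm [-2.47, 11.96, -0.76] dr [0.045, 0.059, -0.356] deg 20.8
```

Emit:
arm_command:
  rows:
    - {"delta_pos":[-1,4,0],"dr":[0.04,0.02,-0.1],"fingers":4.5}
    - {"delta_pos":[-2,8,0],"dr":[0.09,0.03,-0.22],"fingers":4.5}
    - {"delta_pos":[-2.8,11,-3],"dr":[0.133,0.054,-0.34],"fingers":4.5}
    - {"delta_pos":[-2.9,11.1,-7],"dr":[0.133,0.054,-0.352],"fingers":4.5}
    - {"delta_pos":[-2.9,11.1,-10],"dr":[0.133,0.054,-0.352],"fingers":4.5}
    - {"delta_pos":[-2.9,11.1,-10],"dr":[0.133,0.054,-0.352],"fingers":4.5}

```text
time: 8.62
ee_pos: [457.1, 161.0, 101.4]
orientation: [-3.132, 0.356, 1.341]
contact_force: [-1.7, -0.8, 0.3]
width: 44.8
grasp_force: 0.0
```

```bash
python3 - <<'E'
from h import *
st()
d=eyes.get_image("scene")
delta([464,164.3,25.4],Rt(np.radians(-13.4),np.radians(20)))
for q in spotter.pinpoint("slicer","scene")[:1]: print(np.round(q["position"]).tolist(),round(q["p"],2))
# tab orange centroid in scene
hsv=cv2.cvtColor(d["image"],cv2.COLOR_RGB2HSV); m=cv2.inRange(hsv,(5,150,120),(18,255,255)); m[:165]=0;m[205:]=0;m[:,:240]=0;m[:,300:]=0
v,u=np.nonzero(m); print(len(u),u.mean(),v.mean(), ray(d,u.mean(),v.mean(),36))
print(proj(d,[465.5,170.5,36]))
cv2.imwrite("pics/s1.png",cv2.resize(d["image"][130:290,190:400,::-1],None,fx=3,fy=3,interpolation=2))
E
```

```text
{'time': 8.62, 'ee_pos': [457.08, 160.97, 101.42], 'orientation': [-3.13, 0.36, 1.34], 'contact_force': [-1.68, -0.81, 0.34], 'width': 44.76, 'grasp_force': 0.0, 'joint_positions': [0.35, 0.41, -0.2, 1.17, -0.29, 2.18]}
dpos cm [0.56, 0.33, -7.93] dr [0.004, -0.007, -0.001] deg 0.5
[465.0, 171.0, -2.0] 0.57
98 269.88775510204084 179.20408163265307 [465.58075039 173.65409138  36.        ]
[269.55619579 179.78268614]
```

View pics/s1.png

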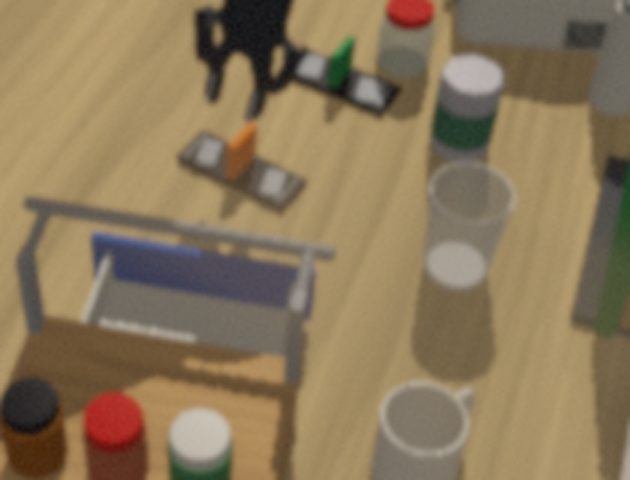

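The crop shows the drawer fully open, with the orange tab at about (241,152) px below the open fingers. It matches the measured position, so I'll descend.

Emit:
arm_command:
  rows:
    - {"delta_pos":[0.5,0.4,-2],"dr":[0,0,0],"fingers":4.5}
    - {"delta_pos":[0.5,0.4,-4],"dr":[0,0,0],"fingers":4.5}
    - {"delta_pos":[0.5,0.4,-6],"dr":[0,0,0],"fingers":4.5}
    - {"delta_pos":[0.5,0.4,-7.9],"dr":[0,0,0],"fingers":4.5}
    - {"delta_pos":[0.5,0.4,-7.9],"dr":[0,0,0],"fingers":4.5}

```text
time: 9.13
ee_pos: [466.4, 165.6, 29.2]
orientation: [3.14, 0.349, 1.336]
contact_force: [-0.6, -0.4, 0.3]
width: 44.9
grasp_force: 0.0
```

```bash
python3 - <<'E'
from h import *
st()
delta([464,164.3,25.4],Rt(np.radians(-13.4),np.radians(20)))
E
```

```text
{'time': 9.13, 'ee_pos': [466.36, 165.55, 29.15], 'orientation': [3.14, 0.35, 1.34], 'contact_force': [-0.64, -0.35, 0.3], 'width': 44.94, 'grasp_force': 0.0, 'joint_positions': [0.35, 0.49, -0.27, 1.01, -0.29, 2.19]}
dpos cm [-0.24, -0.13, -0.38] dr [0.001, 0.002, 0.001] deg 0.1
```

Emit:
arm_command:
  rows:
    - {"delta_pos":[-0.2,-0.1,-0.2],"dr":[0,0,0],"fingers":3}
    - {"delta_pos":[-0.2,-0.1,-0.2],"dr":[0,0,0],"fingers":2}
    - {"delta_pos":[-0.2,-0.1,-0.2],"dr":[0,0,0],"fingers":1.4}
    - {"delta_pos":[-0.2,-0.1,-0.2],"dr":[0,0,0],"fingers":0.5}
    - {"delta_pos":[-0.2,-0.1,-0.2],"dr":[0,0,0],"fingers":0.5}
    - {"delta_pos":[-0.2,-0.1,-0.2],"dr":[0,0,0],"fingers":0.5}
    - {"delta_pos":[-0.2,-0.1,-0.2],"dr":[0,0,0],"fingers":0.5}

```text
time: 9.72
ee_pos: [466.6, 165.5, 30.2]
orientation: [3.135, 0.346, 1.335]
contact_force: [0.2, 0.2, 7.5]
width: 10.9
grasp_force: 59.0
```

```bash
python3 - <<'E'
from h import *
st()
for c in ("top","scene"):
    d=eyes.get_image(c)
    for n in ("drawer_face","drawer_floor","unit"):
        for q in spotter.pinpoint(n,c)[:1]: print(c,n,np.round(q["position"]).tolist(),round(q["p"],2))
    if c=="top":
        hsv=cv2.cvtColor(d["image"],cv2.COLOR_RGB2HSV); m=cv2.inRange(hsv,(105,100,40),(130,255,255)); m[:140]=0;m[235:]=0;m[:,:220]=0;m[:,320:]=0
        v,u=np.nonzero(m);P=np.float32([ray(d,x,y,87)[:2] for x,y in zip(u,v)]);print("blue",cv2.minAreaRect(P))
E
```

```text
{'time': 9.72, 'ee_pos': [466.59, 165.48, 30.17], 'orientation': [3.13, 0.35, 1.33], 'contact_force': [0.21, 0.23, 7.51], 'width': 10.93, 'grasp_force': 59.01, 'joint_positions': [0.35, 0.48, -0.28, 1.0, -0.29, 2.19]}
top drawer_face [497.0, -23.0, 49.0] 0.85
top drawer_floor [509.0, -101.0, 28.0] 0.59
top unit [536.0, -283.0, -0.0] 0.78
blue ((448.9587707519531, -41.02085876464844), (122.93871307373047, 7.231479167938232), 8.89189624786377)
scene drawer_face [497.0, -27.0, 49.0] 0.95
scene drawer_floor [507.0, -103.0, 31.0] 0.92
scene unit [531.0, -277.0, -1.0] 0.8
```

Emit:
arm_command:
  rows:
    - {"delta_pos":[0,0,1],"dr":[0,0,0],"fingers":0.5}
    - {"delta_pos":[0,0,4],"dr":[0,0,0],"fingers":0.5}
    - {"delta_pos":[0,0,8],"dr":[0,0,0],"fingers":0.5}
    - {"delta_pos":[0,0,12],"dr":[0,0,0],"fingers":0.5}
    - {"delta_pos":[0.5,-3,13],"dr":[0,0,0.05],"fingers":0.5}
    - {"delta_pos":[1,-6.5,13],"dr":[0,0,0.12],"fingers":0.5}
    - {"delta_pos":[1.6,-10,13],"dr":[0,0,0.19],"fingers":0.5}
    - {"delta_pos":[2.2,-13.5,13],"dr":[0,0,0.26],"fingers":0.5}
    - {"delta_pos":[2.7,-17,13],"dr":[0,0,0.32],"fingers":0.5}
    - {"delta_pos":[3.2,-20.5,13],"dr":[0,0,0.377],"fingers":0.5}
    - {"delta_pos":[3.7,-23.5,13],"dr":[0,0,0.377],"fingers":0.5}
    - {"delta_pos":[4.1,-26,13],"dr":[0,0,0.377],"fingers":0.5}

```text
time: 11.12
ee_pos: [505.8, -96.9, 159.3]
orientation: [3.136, 0.348, 1.711]
contact_force: [1.4, 0.7, -0.8]
width: 11.3
grasp_force: 58.8
```

Emit:
arm_command:
  rows:
    - {"delta_pos":[0,0,0],"dr":[0,0,0],"fingers":0.5}
    - {"delta_pos":[0,0,0],"dr":[0,0,0],"fingers":0.5}

```text
time: 11.28
ee_pos: [506.0, -96.0, 158.9]
orientation: [3.137, 0.347, 1.709]
contact_force: [0.1, 0.1, -0.9]
width: 11.3
grasp_force: 58.8
```

```bash
python3 - <<'E'
from h import *
st()
d=eyes.get_image("scene")
delta([507.3,-96.3,57],Rt(np.radians(8.2),np.radians(20)))
for c in ("top","scene"):
    e=eyes.get_image(c)
    for q in spotter.pinpoint("slicer",c)[:1]: print(np.round(q["position"]).tolist(),round(q["p"],2))
cv2.imwrite("pics/s2.png",cv2.resize(d["image"][130:290,150:360,::-1],None,fx=3,fy=3,interpolation=2))
E
```

```text
{'time': 11.28, 'ee_pos': [505.99, -96.03, 158.9], 'orientation': [3.14, 0.35, 1.71], 'contact_force': [0.12, 0.1, -0.91], 'width': 11.27, 'grasp_force': 58.84, 'joint_positions': [-0.15, 0.17, -0.37, 0.92, -0.33, 1.26]}
dpos cm [0.14, -0.12, -10.17] dr [-0.003, 0.004, 0.002] deg 0.3
[503.0, -88.0, 127.0] 0.63
[504.0, -88.0, 128.0] 0.83
```

View pics/s2.png

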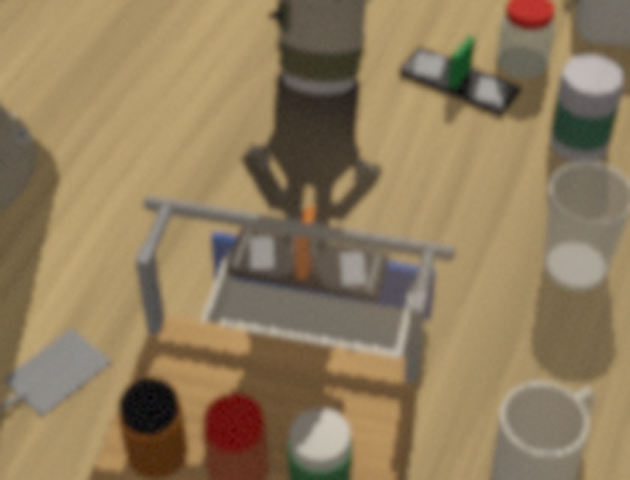

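The crop shows the slicer hanging level above the open drawer, at about (305,260) px, lined up between the side walls. I'll lower it.

Emit:
arm_command:
  rows:
    - {"delta_pos":[0.1,0,-2],"dr":[0,0,0],"fingers":0.5}
    - {"delta_pos":[0.1,-0.1,-4.5],"dr":[0,0,0],"fingers":0.5}
    - {"delta_pos":[0.1,-0.1,-7],"dr":[0,0,0],"fingers":0.5}
    - {"delta_pos":[0.1,-0.1,-8.8],"dr":[0,0,0],"fingers":0.5}
    - {"delta_pos":[0.1,-0.1,-9.5],"dr":[0,0,0],"fingers":0.5}
    - {"delta_pos":[0.1,-0.1,-9.8],"dr":[0,0,0],"fingers":0.5}
    - {"delta_pos":[0.1,-0.1,-10],"dr":[0,0,0],"fingers":0.5}
    - {"delta_pos":[0.1,-0.1,-10],"dr":[0,0,0],"fingers":0.5}

```text
time: 12.2
ee_pos: [508.2, -95.6, 59.0]
orientation: [3.136, 0.348, 1.712]
contact_force: [-0.4, 0.3, -1.4]
width: 11.2
grasp_force: 58.7
```

Not touching the floor yet, so a little lower.

Emit:
arm_command:
  rows:
    - {"delta_pos":[0,0,-0.1],"dr":[0,0,0],"fingers":0.5}
    - {"delta_pos":[0,0,-0.2],"dr":[0,0,0],"fingers":0.5}
    - {"delta_pos":[0,0,-0.3],"dr":[0,0,0],"fingers":0.5}
    - {"delta_pos":[0,0,-0.3],"dr":[0,0,0],"fingers":0.5}

```text
time: 12.53
ee_pos: [508.3, -96.0, 56.2]
orientation: [3.135, 0.348, 1.711]
contact_force: [-0.6, 0.4, 2.4]
width: 11.1
grasp_force: 59.4
```

Emit:
arm_command:
  rows:
    - {"delta_pos":[0,0,0],"dr":[0,0,0],"fingers":1.5}
    - {"delta_pos":[0,0,0],"dr":[0,0,0],"fingers":2.5}
    - {"delta_pos":[0,0,0],"dr":[0,0,0],"fingers":3.5}
    - {"delta_pos":[0,0,0],"dr":[0,0,0],"fingers":4}
    - {"delta_pos":[0,0,0],"dr":[0,0,0],"fingers":4}
    - {"delta_pos":[-0.1,0.7,2],"dr":[0,0,0],"fingers":4}
    - {"delta_pos":[-0.3,1.9,5],"dr":[0,0,0],"fingers":4}
    - {"delta_pos":[-0.5,3.2,8.5],"dr":[0,0,0],"fingers":4}
    - {"delta_pos":[-0.6,4.5,12],"dr":[0,0,0],"fingers":4}
    - {"delta_pos":[-1,8,13],"dr":[0,0,0],"fingers":4}
    - {"delta_pos":[-1.5,12,13],"dr":[-0.12,-0.01,0],"fingers":2}
    - {"delta_pos":[-2,16,13],"dr":[-0.24,-0.03,0],"fingers":0}

```text
time: 13.53
ee_pos: [490.2, 63.9, 189.4]
orientation: [3.128, 0.594, 1.701]
contact_force: [0.8, 0.1, -2.4]
width: 16.5
grasp_force: 0.0
```

```bash
python3 - <<'E'
from h import *
st()
for c in ("top","scene"):
    e=eyes.get_image(c)
    for n in ("slicer","drawer_face"):
        for q in spotter.pinpoint(n,c)[:1]: print(c,n,np.round(q["position"]).tolist(),round(q["p"],2))
n=np.array([-.1426,.9898,0]); F=np.array([516.7,-161.2,52])+135*n
for a in (50,15): delta(F+a*n,Rt(np.radians(8.2),np.radians(50)))
cv2.imwrite("pics/s3.png",cv2.resize(e["image"][130:290,150:360,::-1],None,fx=3,fy=3,interpolation=2))
E
```

```text
{'time': 13.53, 'ee_pos': [490.19, 63.9, 189.35], 'orientation': [3.13, 0.59, 1.7], 'contact_force': [0.82, 0.07, -2.38], 'width': 16.49, 'grasp_force': 0.0, 'joint_positions': [0.3, 0.28, -0.24, 1.15, -0.59, 1.77]}
top slicer [501.0, -94.0, 27.0] 0.94
top drawer_face [495.0, -23.0, 50.0] 0.91
scene slicer [506.0, -91.0, 24.0] 0.6
scene drawer_face [499.0, -28.0, 44.0] 0.86
dpos cm [0.29, -4.21, -13.31] dr [-0.28, -0.041, -0.0] deg 16.2
dpos cm [0.79, -7.68, -13.31] dr [-0.28, -0.041, -0.0] deg 16.2
```

View pics/s3.png

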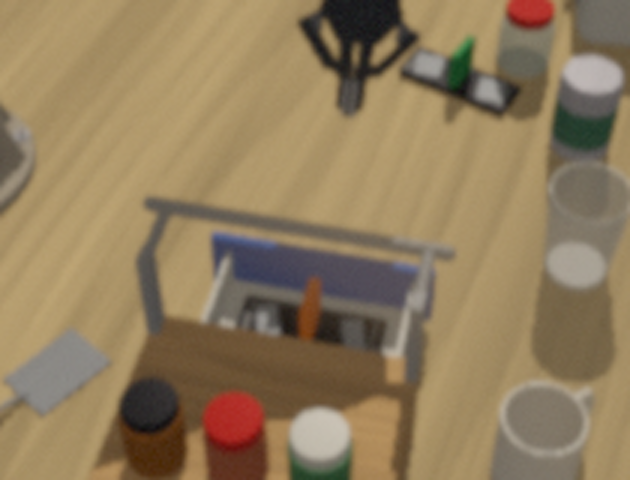

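The crop shows the slicer lying flat in the open drawer, its tab at (310,308) px, with the gripper clear. Next I'll come down in front of the face.

Emit:
arm_command:
  rows:
    - {"delta_pos":[0.1,0,-3.5],"dr":[-0.12,-0.02,0],"fingers":0}
    - {"delta_pos":[0.2,-0.5,-7],"dr":[-0.24,-0.035,0],"fingers":0}
    - {"delta_pos":[0.3,-1.5,-10.5],"dr":[-0.28,-0.041,0],"fingers":0}
    - {"delta_pos":[0.3,-3,-13.3],"dr":[-0.28,-0.041,0],"fingers":0}
    - {"delta_pos":[0.5,-5,-13.3],"dr":[-0.28,-0.041,0],"fingers":0}
    - {"delta_pos":[0.6,-6.5,-13.3],"dr":[-0.28,-0.041,0],"fingers":0}
    - {"delta_pos":[0.7,-7.2,-13.3],"dr":[-0.28,-0.041,0],"fingers":0}
    - {"delta_pos":[0.8,-7.7,-13.3],"dr":[-0.28,-0.041,0],"fingers":0}

```text
time: 14.5
ee_pos: [495.4, -16.5, 52.9]
orientation: [3.14, 0.872, 1.706]
contact_force: [-0.1, 0.1, 0.4]
width: 0.1
grasp_force: 0.0
```

```bash
python3 - <<'E'
from h import *
st()
n=np.array([-.1426,.9898,0]); F=np.array([516.7,-161.2,52])
for a in (135,10,0,-8): delta(F+a*n,Rt(np.radians(8.2),np.radians(50)))
E
```

```text
{'time': 14.5, 'ee_pos': [495.37, -16.48, 52.93], 'orientation': [3.14, 0.87, 1.71], 'contact_force': [-0.15, 0.07, 0.37], 'width': 0.07, 'grasp_force': 0.0, 'joint_positions': [0.27, 0.49, -0.47, 0.76, -0.86, 1.78]}
dpos cm [0.21, -1.11, -0.09] dr [-0.001, 0.001, 0.007] deg 0.4
dpos cm [1.99, -13.48, -0.09] dr [-0.001, 0.001, 0.007] deg 0.4
dpos cm [2.13, -14.47, -0.09] dr [-0.001, 0.001, 0.007] deg 0.4
dpos cm [2.25, -15.26, -0.09] dr [-0.001, 0.001, 0.007] deg 0.4
```

Emit:
arm_command:
  rows:
    - {"delta_pos":[0.1,-0.5,0],"dr":[0,0,0],"fingers":0}
    - {"delta_pos":[0.15,-0.9,0],"dr":[0,0,0],"fingers":0}
    - {"delta_pos":[0.2,-1.3,0],"dr":[0,0,0],"fingers":0}
    - {"delta_pos":[0.3,-1.8,0],"dr":[0,0,0],"fingers":0}
    - {"delta_pos":[0.4,-2.5,0],"dr":[0,0,0],"fingers":0}
    - {"delta_pos":[0.5,-3.3,0],"dr":[0,0,0],"fingers":0}
    - {"delta_pos":[0.6,-4.1,0],"dr":[0,0,0],"fingers":0}
    - {"delta_pos":[0.7,-4.9,0],"dr":[0,0,0],"fingers":0}
    - {"delta_pos":[0.8,-5.7,0],"dr":[0,0,0],"fingers":0}
    - {"delta_pos":[0.9,-6.5,0],"dr":[0,0,0],"fingers":0}
    - {"delta_pos":[1.05,-7.3,0],"dr":[0,0,0],"fingers":0}
    - {"delta_pos":[1.15,-8.1,0],"dr":[0,0,0],"fingers":0}

```text
time: 15.5
ee_pos: [508.3, -93.8, 52.7]
orientation: [3.137, 0.872, 1.712]
contact_force: [2.3, 5.2, 2.1]
width: -0.4
grasp_force: 2.5
```

Emit:
arm_command:
  rows:
    - {"delta_pos":[0.1,-0.7,0],"dr":[0,0,0],"fingers":0}
    - {"delta_pos":[0.2,-1.4,0],"dr":[0,0,0],"fingers":0}
    - {"delta_pos":[0.3,-2.1,0],"dr":[0,0,0],"fingers":0}
    - {"delta_pos":[0.4,-2.8,0],"dr":[0,0,0],"fingers":0}
    - {"delta_pos":[0.5,-3.5,0],"dr":[0,0,0],"fingers":0}
    - {"delta_pos":[0.6,-4.2,0],"dr":[0,0,0],"fingers":0}
    - {"delta_pos":[0.7,-4.8,0],"dr":[0,0,0],"fingers":0}
    - {"delta_pos":[0.75,-5.2,0],"dr":[0,0,0],"fingers":0}
    - {"delta_pos":[0.8,-5.5,0],"dr":[0,0,0],"fingers":0}

```text
time: 16.25
ee_pos: [516.2, -148.8, 52.6]
orientation: [3.138, 0.872, 1.712]
contact_force: [2.6, 5.6, 0.8]
width: 0.2
grasp_force: 2.3
```

Emit:
arm_command:
  rows:
    - {"delta_pos":[0.04,-0.3,0],"dr":[0,0,0],"fingers":0}
    - {"delta_pos":[0.09,-0.6,0],"dr":[0,0,0],"fingers":0}
    - {"delta_pos":[0.13,-0.9,0],"dr":[0,0,0],"fingers":0}
    - {"delta_pos":[0.16,-1.1,0],"dr":[0,0,0],"fingers":0}
    - {"delta_pos":[0.18,-1.25,0],"dr":[0,0,0],"fingers":0}

```text
time: 16.67
ee_pos: [518.0, -161.1, 52.6]
orientation: [3.138, 0.872, 1.712]
contact_force: [2.2, 5.3, 2.4]
width: -0.1
grasp_force: 3.0
```

Emit:
arm_command:
  rows:
    - {"delta_pos":[0.02,-0.15,0],"dr":[0,0,0],"fingers":0}
    - {"delta_pos":[0.04,-0.28,0],"dr":[0,0,0],"fingers":0}
    - {"delta_pos":[0.05,-0.38,0],"dr":[0,0,0],"fingers":0}

```text
time: 16.92
ee_pos: [518.4, -163.0, 52.4]
orientation: [3.139, 0.869, 1.716]
contact_force: [-3.3, 25.0, 10.7]
width: 0.2
grasp_force: 12.3
```

Emit:
arm_command:
  rows:
    - {"delta_pos":[-0.06,0.4,0],"dr":[0,0,0],"fingers":0}
    - {"delta_pos":[-0.14,1,0],"dr":[0,0,0],"fingers":0}
    - {"delta_pos":[-0.3,2,0],"dr":[0,0,0],"fingers":0}
    - {"delta_pos":[-0.8,6,0],"dr":[0,0,0],"fingers":0}
    - {"delta_pos":[-1.4,10,0],"dr":[0,0,0],"fingers":0}
    - {"delta_pos":[-2,14,0],"dr":[0,0,0],"fingers":0}
    - {"delta_pos":[-2.6,18,1],"dr":[0,0,0],"fingers":0}
    - {"delta_pos":[-3,20,4],"dr":[0.1,0,0],"fingers":0}
    - {"delta_pos":[-3,20,8],"dr":[0.2,0,0],"fingers":0}
    - {"delta_pos":[-3,20,12],"dr":[0.3,0,0],"fingers":0}
    - {"delta_pos":[-3,20,12],"dr":[0.3,0,0],"fingers":0}
    - {"delta_pos":[-3,20,12],"dr":[0.3,0,0],"fingers":0}

```text
time: 17.92
ee_pos: [489.4, 34.4, 176.2]
orientation: [3.081, 0.574, 1.673]
contact_force: [-0.7, -0.0, -0.3]
width: 0.2
grasp_force: 0.0
```

Emit:
arm_command:
  rows:
    - {"delta_pos":[0,0,0],"dr":[0,0,0],"fingers":0}
    - {"delta_pos":[0,0,0],"dr":[0,0,0],"fingers":0}
    - {"delta_pos":[0,0,0],"dr":[0,0,0],"fingers":0}
    - {"delta_pos":[0,0,0],"dr":[0,0,0],"fingers":0}
    - {"delta_pos":[0,0,0],"dr":[0,0,0],"fingers":0}
    - {"delta_pos":[0,0,0],"dr":[0,0,0],"fingers":0}
    - {"delta_pos":[0,0,0],"dr":[0,0,0],"fingers":0}
    - {"delta_pos":[0,0,0],"dr":[0,0,0],"fingers":0}
    - {"delta_pos":[0,0,0],"dr":[0,0,0],"fingers":0}
    - {"delta_pos":[0,0,0],"dr":[0,0,0],"fingers":0}
    - {"delta_pos":[0,0,0],"dr":[0,0,0],"fingers":0}
    - {"delta_pos":[0,0,0],"dr":[0,0,0],"fingers":0}

```text
time: 18.92
ee_pos: [487.3, 34.9, 172.4]
orientation: [3.091, 0.575, 1.68]
contact_force: [0.2, 0.2, 0.2]
width: -0.0
grasp_force: 0.0
```

```bash
python3 - <<'E'
from h import *
st()
for c in ("scene","top"):
    e=eyes.get_image(c)
    for n in ("drawer_face","drawer_floor"):
        for q in spotter.pinpoint(n,c)[:1]: print(c,n,np.round(q["position"]).tolist(),round(q["p"],2))
d=e;hsv=cv2.cvtColor(d["image"],cv2.COLOR_RGB2HSV); m=cv2.inRange(hsv,(105,100,40),(130,255,255)); m[:140]=0;m[235:]=0;m[:,:220]=0;m[:,320:]=0
v,u=np.nonzero(m);P=np.float32([ray(d,x,y,87)[:2] for x,y in zip(u,v)]);print("blue",cv2.minAreaRect(P))
cv2.imwrite("pics/s4.png",cv2.resize(e["image"][80:300,100:420,::-1],None,fx=2.4,fy=2.4,interpolation=2))
E
```

```text
{'time': 18.92, 'ee_pos': [487.27, 34.87, 172.39], 'orientation': [3.09, 0.57, 1.68], 'contact_force': [0.2, 0.22, 0.16], 'width': -0.04, 'grasp_force': 0.0, 'joint_positions': [0.24, 0.23, -0.34, 1.03, -0.58, 1.7]}
top drawer_face [519.0, -153.0, 48.0] 0.73
top drawer_floor [529.0, -238.0, 29.0] 0.96
blue ((514.3060302734375, -163.23672485351562), (224.37338256835938, 11.516986846923828), 8.480796813964844)
```

View pics/s4.png

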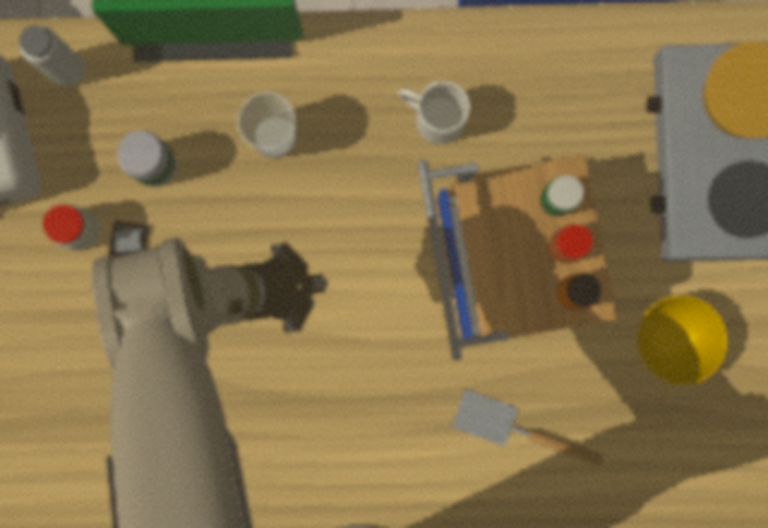

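The picture shows the drawer front back at its shut place, (457,265) px, 1.9 s after I let go. The other things are where they were and the arm is clear.

```bash
python3 -c "
from cell import r
print(r.sign_off())"
```

```text
the job is handed in; nothing more can be done
None
```

The drawer sprang open, the slicer was laid flat inside and let go, and the drawer was pushed shut; about 2 s later it was still shut and latched, and I handed the job in (peak push about 28 N, about 19 s used).

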